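Start the tea kettle from the tray's switch row

ROBOT

A 7-joint arm with a two-finger parallel gripper is mounted at the origin on the work surface. World frame = base frame: x ahead of the robot, y to its left, z up, the work surface at z = 0. Lengths are in mm, angles in rad, forces in N, time in s.
With the tool pointing down it reaches from about 400 to 850 mm from the base axis. Payload 10.4 kg.
Tool frame: the origin (TCP) lies at the very end of the fingers, on their centre line; the grasp point (between the pads) lies 19 mm behind it; z points along the fingers, y is the line along which they close (so a half turn about z gives the same grasp; the last joint's range is limited). The gripper opens to 87 mm and grips with 3 to 60 N. Pads are 19 mm wide; open, the fingers measure 117 mm over their backs; the gripper's body (75 mm by 190 mm) begins 51 mm behind the grasp point.
Start: joints at [1.269, 0.332, -0.065, 1.46, 0.022, 1.35, -0.088], TCP at [172.024, -600.886, 183.776] pointing down, gripper open.
Joint ranges: [-2.6, 2.6], [-0.5, 2.12], [-1.47, 1.34], [0.16, 2.42], [-1.27, 4.41], [0.06, 2.06], [-2.6, 2.6]. Speed limits (rad/s): [2.22, 2.22, 2.79, 2.79, 3.14, 3.14, 3.14].

INTERFACE

Orientations are given as a unit quaternion [x, y, z, w].
In Python, from rig import * gives the robot as it stands.
- The arm moves only by the tool step_arm, never from a script. Its argument "steps" is a list of rows, each a list of 3 entries, a list of its own where there are three numbers: the shift along the world's x, y, z in mm, then the turn, a rotation vector about the world's x, y, z in rad, then the closure, from 0 (fully open) to 1 (shut). A call has exactly 5 rows; each row is the pose to reach, as a shift and turn from the pose commanded when the call began; what a row does not reach only later rows make up. A row lasts 1/12 s, in which the tool goes at most 41.7 mm and 7.16 degrees, less where a joint would pass 70% of its speed; a pose out of reach is approached as far as the arm can. A call with a gripper value outside its range is refused whole. The fingers move at their own pace and stop on an object; the grip force is fixed at half the most. Time passes only in rows, so rows that repeat a pose let the fingers close, or fill a call up. It gives the time, the measured TCP pose, the force, the opening and the grip force at its end, in the units of the state.
- get_state(): the state, without advancing time (a new reading comes with each control period).
- grab_frame(name): name is "scene" or "top" or "wrist"; returns the picture (384x512x3 uint8, red, green, blue); there is no depth.
- get_calibration(name): a dict with "fx", "fy", "cx", "cy" (pixels), "R" (3x3) and "t" (3): a world point X has camera coordinates R X + t. Camera axes: x right, y down, z forward; pixel columns grow to the right and rows downward; lengths in mm; the calibration is good to about 2 mm. A picture is of the moment at which its call begins: read the wrist's pose just before it. get_calibration takes no time and is no camera call; for the wrist camera it gives the pose at the moment of the call.
- sign_off(): hands the job in; it is judged then, once.
Trained networks look in the newest picture that a camera, given by its name, has taken for a name from the list of things; names that differ only in an ending like _2 or _b are one class to them, and where a whole thing is asked for, a point or a joint stands for the part that bears it (a point fixed in the world has none). Each returns a list of dicts, best first, with "score" (0 to 1); they miss things now and then, are a little off and sometimes report something else, mostly with a low value. They report only what shows in the picture. A call takes as long as a camera call.
- masks_of(camera, target): "pixels" (384x512 bool, what is visible of it).
- tip_of(camera, target): "centre" ([x, y, z] in mm, in the coordinates of the camera as it stood for that picture, good to about 4 mm: a listed point, or the origin of a listed thing).
The state is a dict: "time": time; "joint_positions": joint angles; "qvel": joint speeds; "effort": joint torques, N m; "position": TCP position; "orientation": TCP orientation; "wrist_force": force on the tool from outside, world axes, zero at the start; "wrist_torque": the same for the moment, N m; "finger_gap": opening from 0.0 (shut) to 1.0 (fully open); "finger_force": force on a finger pad.
Only numpy, scipy, OpenCV 4.12 (cv2) and the standard library are available. Lean on these libraries where they do the work, as an engineer would, in place of code of your own. Each camera call takes 0.05 s, during which the arm holds its last target. There are 200 camera calls.

TASK

Start the kettle on the tea tray by pressing its switches, without picking anything up: first press the dotted end of the green rocker down until it is fully on, then press the blue fill key fully home, and then the orange heat key fully home. Do not press the white key, and do not lift or shift the kettle, its lid, the pot, the cups, the tin or the scoop.

Things in the scene. Friction and masses are not known exactly. Their poses are not given: they have to be found in the camera images.
- tray: tea tray unit fixed to the table: dark wood and dark steel, 360 mm deep (x) by 620 mm wide (y), top face 50 mm high, two hobs and a tap up to 245 mm high along its far half; origin under its centre, x away from the robot at yaw 0, y left, z up. Along its near half, 95 mm nearer the robot than its centre, a straight row along its y holds four controls 76 mm apart, the green rocker and the blue, orange and white keys, in an order that changes
- rocker (a joint): the green rocker, main switch: a plate 60 mm long (along the tray's x), 34 mm wide and 10 mm thick, pivoting about a line along the tray's y through its middle, 68 mm above the table. 0 = off, with the near (robot-side) end, marked by a white dot, raised; 0.4 rad = fully on, with that end down. Needs about 0.035 N m (about 2 N near the end) and stays where it is left
- rocker_dot (a point): the white dot on the rocker's top face, 20 mm from the pivot towards the near end, where to press; about 77 mm above the table when off, some 8 mm lower when on; moves with the rocker (its z leans with the plate)
- blue_key (a joint): the blue (fill) key: a round cap 40 mm across in a low black ring housing (54 mm across, 10 mm high); up, its top stands 22 mm above the tray's top. Latching slide: 0 = up, 0.007 m = fully home; needs about 2.5 N straight down and stays where it is pushed
- blue_top (a point): centre of the top face of the blue key (moves down with it); z up
- orange_key (a joint): the orange (heat) key: a round cap 40 mm across in a low black ring housing (54 mm across, 10 mm high); up, its top stands 22 mm above the tray's top. Latching slide: 0 = up, 0.007 m = fully home; needs about 2.5 N straight down and stays where it is pushed
- orange_top (a point): centre of the top face of the orange key (moves down with it); z up
- white_key (a joint): the white (pot) key: a round cap 40 mm across in a low black ring housing (54 mm across, 10 mm high); up, its top stands 22 mm above the tray's top. Latching slide: 0 = up, 0.007 m = fully home; needs about 2.5 N straight down and stays where it is pushed. Not to be pressed
- white_top (a point): centre of the top face of the white key (moves down with it); z up
- kettle: loose open blue kettle, 140 mm across, 110 mm high, black handle reaching 120 mm from its axis, standing under the tap on the left hob; origin under its centre
- kettle_lid: loose blue kettle lid, 96 mm across, 34 mm high with its knob, lying on the tray between the hobs; origin under its centre
- pot: loose covered steel pot, 152 mm across, 110 mm high with its knob, on the right hob; origin under its centre
- cup_a: loose green cup, 70 mm across, 52 mm high, on the tray to the right of the row of controls; origin under its centre
- cup_b: loose green cup like cup_a, on the tray to the left of the row of controls
- tea_tin: loose red tea tin, 80 mm across, 120 mm high, on the table to the left; origin under its centre
- tea_scoop: loose wooden scoop, 170 mm long, lying on the table to the right; origin under its middle

How it is judged:
By the outcome, as a careful person would: the job done as asked, in the order asked, and still so for the second after the job is handed in, with the robot touching nothing.
It also fails if it takes over 45 s, if anything falls off the work surface, if the arm or the gripper's body presses on something with over 40 N, if the wrist force passes 120 N, or if a joint passes its speed limit or range.

## Working session

There is one attempt and no reset: what is moved stays moved. The work goes in short steps, Python scripts to look and compute and a tool call to move; the robot and the scene stay as the last step left them, time stands still between calls to the robot, and variables do not carry over. Pictures are saved under pics/ and viewed, at most 10 in all, crops included, and the job is handed in when it is done.

Besides the shell and the picture viewer there is one more tool, called after "Emit:" as name(argument=value, ...), one argument or row to a line, values as JSON. step_arm: Moves the arm, as the interface text tells. Its arguments: {"type":"object","properties":{"steps":{"type":"array","items":{"type":"array"}}},"required":["steps"]}

```bash
mkdir -p pics; cat > h.py <<'E'
from rig import *
import numpy as np, cv2
def world(cam,p):
    c=get_calibration(cam); return np.array(c["R"]).T@(np.array(p)-np.array(c["t"]))
def save(cam,fn):
    im=grab_frame(cam); cv2.imwrite(fn,im[:,:,::-1]); return im
def ray(cam,u,v,z):
    c=get_calibration(cam);R=np.array(c["R"]);t=np.array(c["t"])
    o=-R.T@t;d=R.T@np.array([(u-c["cx"])/c["fx"],(v-c["cy"])/c["fy"],1]);return o+d*(z-o[2])/d[2]
E
python3 - <<'E'
from h import *
ims=[save(c,f"pics/{c}0.png") for c in("scene","top")]
for c in("scene","top"):
  for n in("rocker_dot","blue_top","orange_top","white_top","tray"):
    for d in tip_of(c,n)[:2]: print(c,n,round(d["score"],2),world(c,d["centre"]).round(1))
s=get_state();print(s["time"],s["position"],s["orientation"],s["finger_gap"])
E
```

```text
scene rocker_dot 0.64 [507.6 562.4   0.8]
scene rocker_dot 0.44 [525.6 156.6  73.6]
scene blue_top 0.69 [ 459.9 -560.8    0.9]
scene blue_top 0.61 [507.3   3.7  71.1]
scene orange_top 0.44 [524.8  83.9  73.4]
scene white_top 0.6 [506.6 562.7   1.8]
scene white_top 0.39 [558.9 229.2  70.1]
scene tray 0.57 [627.8  95.   -0.9]
top rocker_dot 0.47 [526.3 162.7  75.3]
top blue_top 0.57 [508.2   7.6  71.2]
top orange_top 0.65 [526.3  77.6  71.9]
top orange_top 0.21 [511.8   8.1  70.7]
top white_top 0.62 [560.3 227.5  70.3]
top white_top 0.25 [ 479.3 -101.4   49.2]
top tray 0.96 [629.5 100.   -1. ]
0.6 [ 172.02318085 -600.88151943  183.76055524] [9.90301214e-01 1.38937049e-01 2.36212380e-05 3.57407704e-05] 0.9942789133201966
```

View pics/top0.png

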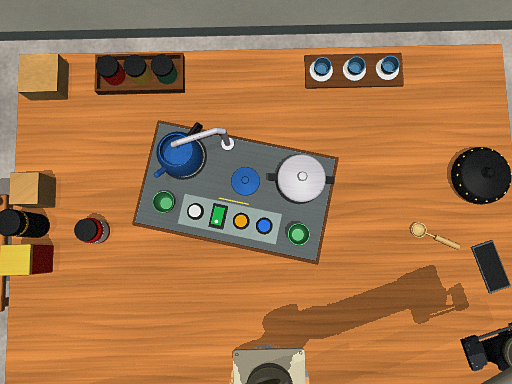

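View pics/scene0.png

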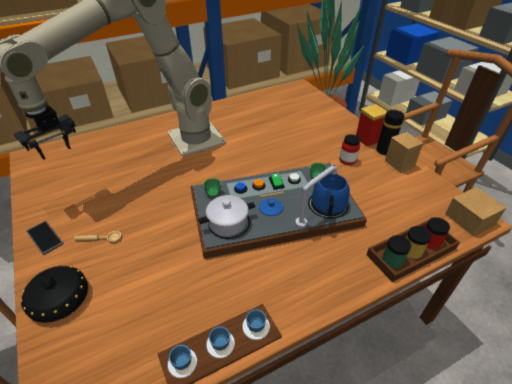

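The top view shows the row from left to right as white (195,211), rocker (218,216, dot at its near end), orange (241,221) and blue (264,226). The scene view agrees. I'll start moving and shut the fingers on the way.

Emit:
step_arm(
  steps=[
    [[15, 38, 3], [0, 0, -0.1], 1],
    [[30, 76, 6], [0, 0, -0.2], 1],
    [[45, 114, 10], [0, 0, -0.3], 1],
    [[60, 152, 12], [0, 0, -0.4], 1],
    [[75, 190, 12], [0, 0, -0.51], 1],
  ],
)

```text
time: 1.02
position: [247.6, -409.3, 196.3]
orientation: [0.993, -0.118, 0.0, 0.001]
wrist_force: [0.5, 0.0, 0.3]
finger_gap: 0.706
finger_force: 0.0
```

Emit:
step_arm(
  steps=[
    [[15, 38, 0], [0, 0, 0], 1],
    [[30, 76, 0], [0, 0, 0], 1],
    [[45, 114, 0], [0, 0, 0], 1],
    [[60, 152, 0], [0, 0, 0], 1],
    [[75, 190, 0], [0, 0, 0], 1],
  ],
)

```text
time: 1.43
position: [322.3, -219.1, 196.0]
orientation: [0.993, -0.115, 0.0, 0.001]
wrist_force: [1.0, -0.7, 0.4]
finger_gap: 0.324
finger_force: 0.0
```

Emit:
step_arm(
  steps=[
    [[15, 38, 0], [0, 0, 0], 1],
    [[30, 76, 0], [0, 0, 0], 1],
    [[45, 114, 0], [0, 0, 0], 1],
    [[60, 152, 0], [0, 0, 0], 1],
    [[75, 190, 0], [0, 0, 0], 1],
  ],
)

```text
time: 1.85
position: [397.4, -28.9, 196.2]
orientation: [0.993, -0.115, 0.001, 0.0]
wrist_force: [0.9, 0.4, -0.1]
finger_gap: 0.022
finger_force: 0.0
```

Emit:
step_arm(
  steps=[
    [[10, 30, 0], [0, 0, 0], 1],
    [[20, 60, 0], [0, 0, 0], 1],
    [[30, 90, 0], [0, 0, 0], 1],
    [[40, 110, 0], [0, 0, 0], 1],
    [[40, 110, 0], [0, 0, 0], 1],
  ],
)

```text
time: 2.27
position: [438.0, 83.7, 196.3]
orientation: [0.994, -0.113, 0.001, -0.001]
wrist_force: [0.0, -0.7, 0.1]
finger_gap: 0.002
finger_force: 0.0
```

```bash
python3 - <<'E'
from h import *
s=get_state();print(s["time"],np.round(s["position"],1),np.round(s["orientation"],3),s["finger_gap"],np.round(s["wrist_force"],1))
for c in("wrist","top"):
  im=save(c,f"pics/{c}1.png")
  for n,z in(("rocker_dot",77),("blue_top",72),("orange_top",72),("white_top",72)):
    for d in tip_of(c,n)[:1]: print(c,n,round(d["score"],2),world(c,d["centre"]).round(1))
    for d in masks_of(c,n)[:1]:
      v,u=np.nonzero(d["pixels"]);print("   mask",len(u),u.mean().round(),v.mean().round(),ray(c,u.mean(),v.mean(),z).round(1))
E
```

```text
2.2667 [438.   83.7 196.3] [ 0.994 -0.113  0.001 -0.001] 0.0015518032609094926 [ 0.  -0.7  0.1]
wrist rocker_dot 0.84 [526.5 151.6  74.8]
   mask 2101 164.0 92.0 [542.5 144.8  77. ]
wrist blue_top 0.61 [508.5  -2.6  77. ]
   mask 1260 312.0 92.0 [508.   -1.1  72. ]
wrist orange_top 0.97 [525.8  69.3  76.1]
   mask 1224 238.0 93.0 [525.3  72.2  72. ]
wrist white_top 0.88 [563.6 220.3  73.3]
   mask 1451 90.0 91.0 [561.3 217.9  72. ]
top rocker_dot 0.75 [512.5   6.8  74.3]
   mask 176 217.0 216.0 [541.3 154.5  77. ]
top blue_top 0.57 [507.3   8.1  73. ]
top orange_top 0.42 [527.   76.7  71.7]
   mask 70 241.0 217.0 [535.9  80.6  72. ]
top white_top 0.47 [560.9 228.7  68.9]
```

View pics/wrist1.png

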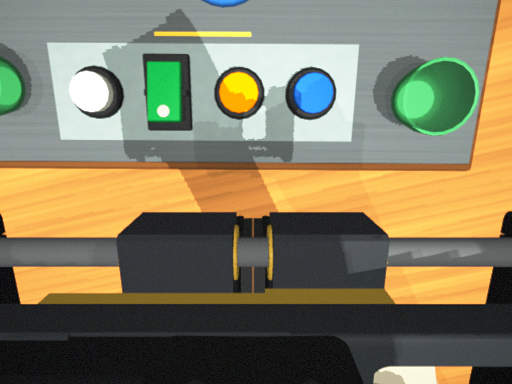

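The wrist view shows the row clearly: white (92,91), rocker (166,91) with its dot at (163,111), orange (239,93) and blue (312,92). The wrist and top estimates differ by about 7 mm in y, so I'll settle it with colour centroids in all three cameras.

```bash
cat >> h.py <<'E'
def blobs(cam,im,boxes):
    hsv=cv2.cvtColor(im,cv2.COLOR_RGB2HSV); out={}
    rng={"blue":((100,120,60),(125,255,255)),"orange":((12,150,80),(28,255,255)),"green":((50,150,60),(75,255,255))}
    for n,(lo,hi) in rng.items():
        if n not in boxes: continue
        u0,v0,r=boxes[n]; m=cv2.inRange(hsv,lo,hi); k=np.zeros_like(m)
        k[max(0,v0-r):v0+r,max(0,u0-r):u0+r]=255; v,u=np.nonzero(m&k)
        out[n]=(u.mean(),v.mean(),len(u)); 
    return out
def tri(obs):
    A=[];b=[]
    for cam,u,v in obs:
        c=get_calibration(cam);R=np.array(c["R"]);t=np.array(c["t"])
        for r,x in((0,(u-c["cx"])/c["fx"]),(1,(v-c["cy"])/c["fy"])):
            w=(R[r]-x*R[2]); s=c["fx"]/np.linalg.norm(R@[550,80,70]+t); A.append(w*s); b.append((x*t[2]-t[r])*s)
    return np.linalg.lstsq(np.array(A),np.array(b),rcond=None)[0]
E
python3 - <<'E'
from h import *
B={"top":{"blue":(264,226,11),"orange":(241,221,11),"green":(218,216,11)},"wrist":{"blue":(312,92,32),"orange":(239,93,32),"green":(166,91,40)},"scene":{"blue":(241,188,9),"orange":(259,184,9),"green":(277,181,10)}}
F={"top":"pics/top0.png","wrist":"pics/wrist1.png","scene":"pics/scene0.png"}
O={c:blobs(c,cv2.imread(F[c])[:,:,::-1].copy(),B[c]) for c in B}
for n in("blue","orange","green"):
    for c in O: print(n,c,np.round(O[c][n],1),ray(c,*O[c][n][:2],70).round(1))
    for cs in(("top","scene"),("wrist","scene"),("wrist","top","scene")): print("  tri",cs,tri([(c,*O[c][n][:2]) for c in cs]).round(1))
c=get_calibration("wrist");print("wristcam",-np.array(c["R"]).T@np.array(c["t"]),np.round(c["R"],3),c["fx"])
p=np.array(get_state()["position"])
for cam in("top","scene"):
    k=get_calibration(cam);q=np.array(k["R"])@p+k["t"];print(cam,"tcp px",k["fx"]*q[0]/q[2]+k["cx"],k["fy"]*q[1]/q[2]+k["cy"])
q=np.array(c["R"])@p+c["t"];print("tcp in wrist",c["fx"]*q[0]/q[2]+c["cx"],c["fy"]*q[1]/q[2]+c["cy"])
im=save("scene","pics/scene1.png")
a=cv2.imread("pics/top1.png");a=cv2.resize(a[170:300,170:340],None,fx=2.3,fy=2.9,interpolation=2)
b=cv2.resize(im[100:240,150:330,::-1],(390,377));a=cv2.resize(a,(390,377));cv2.imwrite("pics/both.png",np.hstack([a,b]))
E
```

```text
blue top [263.7 225.1 127. ] [509.1   7.3  70. ]
blue wrist [ 312.7   92.5 1345. ] [508.2  -1.   70. ]
blue scene [240.  186.1  74. ] [516.    3.1  70. ]
  tri ('top', 'scene') [509.3   6.9  63.3]
  tri ('wrist', 'scene') [508.5  -1.1  67.4]
  tri ('wrist', 'top', 'scene') [5.086e+02 2.000e-01 7.030e+01]
orange top [240.5 220.4 122. ] [526.1  81.6  70. ]
orange wrist [ 238.4   91.9 1282. ] [526.1  72.8  70. ]
orange scene [258.3 183.1  70. ] [534.   76.4  70. ]
  tri ('top', 'scene') [526.4  81.5  62.2]
  tri ('wrist', 'scene') [526.7  73.3  65.1]
  tri ('wrist', 'top', 'scene') [526.6  74.1  65.2]
green top [217.5 215.1 177. ] [544.8 155.   70. ]
green wrist [ 164.1   89.7 1959. ] [545.5 145.9  70. ]
green scene [276.2 180.1  96. ] [552.  149.4  70. ]
  tri ('top', 'scene') [545.1 155.1  62.7]
  tri ('wrist', 'scene') [546.3 147.6  64.4]
  tri ('wrist', 'top', 'scene') [546.4 149.   61.8]
wristcam [502.32516129  63.65578008 398.06018659] [[-0.229 -0.973  0.   ]
 [-0.944  0.222  0.244]
 [-0.237  0.055 -0.97 ]] 306.8327756789019
top tcp px 239.67516295316403 247.94165194624506
scene tcp px 247.47244941488512 144.83602540325734
tcp in wrist 252.2669249897114 213.0613713788074
```

View pics/both.png

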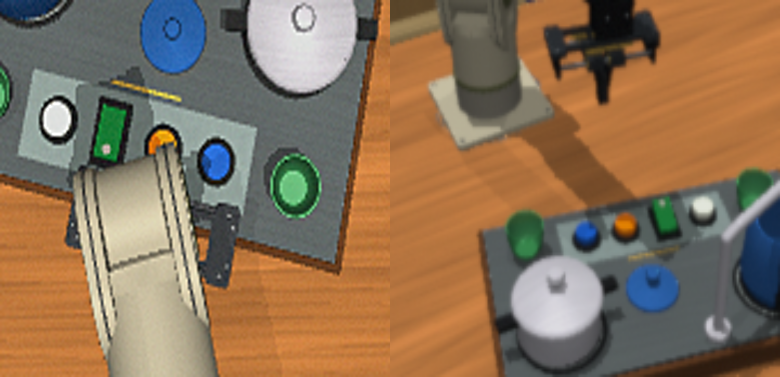

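The tip in the scene crop sits about 7 px above its prediction, so I'll check the fixed cameras' calibration with some markers.

```bash
python3 - <<'E'
from h import *
p=np.array(get_state()["position"])
a=cv2.imread("pics/scene1.png")
k=get_calibration("scene");R=np.array(k["R"]);t=np.array(k["t"])
def pr(X): q=R@X+t;return np.array([k["fx"]*q[0]/q[2]+k["cx"],k["fy"]*q[1]/q[2]+k["cy"]])
print("cam",-R.T@t,k["fx"],"dz",pr(p+[0,0,10])-pr(p),"dx",pr(p+[10,0,0])-pr(p),"dy",pr(p+[0,10,0])-pr(p))
s=5;a=cv2.resize(a[90:200,200:320],None,fx=s,fy=s,interpolation=2)
for X,col in((p,(0,0,255)),([509,7,72],(255,255,255)),([508,-1,72],(0,255,255))):
    q=(pr(np.array(X))-[200,90])*s; cv2.drawMarker(a,tuple(int(i) for i in q),col,0,12,1)
cv2.imwrite("pics/chk.png",a)
E
```

```text
cam [1507.5472439  -441.79287426 1023.48056864] 360.2723305802147 dz [-0.05064188 -2.09891316] dx [1.13669713 1.28679063] dy [ 2.24022181 -0.68493325]
```

View pics/chk.png

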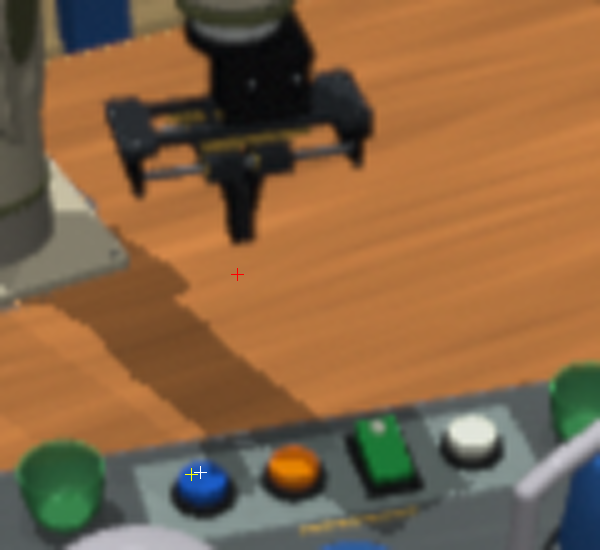

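The tip shows about 6 px (28 mm) higher in the scene than reported. I'll move above the dot with good clearance and compare tip and target up close.

Emit:
step_arm(
  steps=[
    [[20, 18, -6], [0, 0, 0], 1],
    [[40, 36, -12], [0, 0, 0], 1],
    [[60, 54, -30], [0, 0, 0], 1],
    [[80, 72, -56], [0, 0, 0], 1],
    [[84, 72, -66], [0, 0, 0], 1],
  ],
)

```text
time: 3.63
position: [521.3, 154.2, 126.0]
orientation: [0.993, -0.114, -0.002, -0.001]
wrist_force: [-1.5, 1.0, -0.3]
finger_gap: 0.004
finger_force: 0.0
```

```bash
python3 - <<'E'
from h import *
s=get_state();p=np.array(s["position"]);print(s["time"],p.round(1),np.round(s["orientation"],3),np.round(s["wrist_force"],1))
w=save("wrist","pics/wrist2.png");sc=save("scene","pics/scene2.png")
for n in("rocker_dot","blue_top","orange_top","white_top"):
    grab_frame("wrist")
    for d in tip_of("wrist",n)[:1]: print(n,round(d["score"],2),world("wrist",d["centre"]).round(1))
def pr(cam,X): 
    k=get_calibration(cam);q=np.array(k["R"])@X+k["t"];return np.array([k["fx"]*q[0]/q[2]+k["cx"],k["fy"]*q[1]/q[2]+k["cy"]])
print(pr("scene",p),pr("wrist",p))
a=cv2.resize(sc[100:210,220:320,::-1],(400,440),interpolation=2);b=cv2.resize(w[:,:,::-1],(400,300));b=np.vstack([b,np.zeros((140,400,3),np.uint8)])
q=(pr("scene",p)-[220,100])*4;cv2.drawMarker(a:=a.copy(),tuple(int(i) for i in q),(0,0,255),0,12,1)
cv2.imwrite("pics/v2.png",np.hstack([a,b]))
E
```

```text
3.6333 [521.3 154.2 126. ] [ 0.993 -0.114 -0.002 -0.001] [-1.5  1.  -0.3]
rocker_dot 0.79 [526.5 155.8  80.2]
blue_top 0.64 [510.8   5.1  73.5]
orange_top 0.67 [529.2  80.8  74.2]
white_top 0.78 [561.9 231.2  71.2]
[273.8793855  164.79949555] [247.31952115 212.09601609]
```

View pics/v2.png

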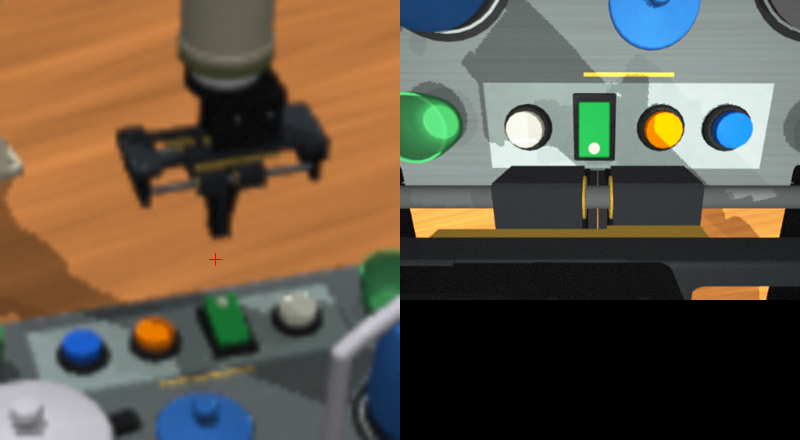

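The wrist estimates now agree with the top camera: dot (526,156), orange (527,80), blue (509,6). In the scene crop the tip (219,236) is above the dot (222,300) in line. I'll descend under force watch.

Emit:
step_arm(
  steps=[
    [[1, 1, -10], [0, 0, 0], 1],
    [[2, 1, -20], [0, 0, 0], 1],
    [[2, 1, -30], [0, 0, 0], 1],
    [[2, 1, -36], [0, 0, 0], 1],
    [[2, 1, -40], [0, 0, 0], 1],
  ],
)

```text
time: 4.55
position: [522.3, 151.9, 88.2]
orientation: [0.993, -0.115, -0.001, 0.0]
wrist_force: [0.6, -0.4, -0.3]
finger_gap: 0.009
finger_force: 0.0
```

Emit:
step_arm(
  steps=[
    [[0, 0, -2], [0, 0, 0], 1],
    [[0, 0, -4], [0, 0, 0], 1],
    [[0, 0, -6], [0, 0, 0], 1],
    [[0, 0, -8], [0, 0, 0], 1],
    [[0, 0, -9], [0, 0, 0], 1],
  ],
)

```text
time: 4.97
position: [523.1, 152.1, 80.7]
orientation: [0.993, -0.115, 0.0, 0.0]
wrist_force: [-0.5, -0.5, -0.4]
finger_gap: 0.003
finger_force: 0.0
```

Emit:
step_arm(
  steps=[
    [[1, 2, 0], [0, 0, 0], 1],
    [[1, 4, -1], [0, 0, 0], 1],
    [[1, 4, -3], [0, 0, 0], 1],
    [[1, 4, -4], [0, 0, 0], 1],
    [[1, 4, -5], [0, 0, 0], 1],
  ],
)

```text
time: 5.38
position: [524.0, 156.1, 75.6]
orientation: [0.993, -0.115, -0.0, 0.0]
wrist_force: [0.6, 0.5, 0.4]
finger_gap: 0.009
finger_force: 0.0
```

Emit:
step_arm(
  steps=[
    [[0, 0, -1], [0, 0, 0], 1],
    [[0, 0, -2], [0, 0, 0], 1],
    [[0, 0, -3], [0, 0, 0], 1],
    [[0, 0, -4], [0, 0, 0], 1],
    [[0, 0, -4], [0, 0, 0], 1],
  ],
)

```text
time: 5.8
position: [523.9, 156.0, 71.6]
orientation: [0.993, -0.115, -0.0, 0.0]
wrist_force: [0.1, -0.4, 0.9]
finger_gap: 0.002
finger_force: 0.0
```

Emit:
step_arm(
  steps=[
    [[0, 0, -1], [0, 0, 0], 1],
    [[0, 0, -2], [0, 0, 0], 1],
    [[0, 0, -3], [0, 0, 0], 1],
    [[0, 0, -4], [0, 0, 0], 1],
    [[0, 0, -5], [0, 0, 0], 1],
  ],
)

```text
time: 6.22
position: [524.0, 156.1, 66.7]
orientation: [0.993, -0.115, 0.0, 0.0]
wrist_force: [0.4, 0.1, -0.3]
finger_gap: 0.004
finger_force: 0.0
```

```bash
python3 - <<'E'
from h import *
s=get_state();print(np.array(s["position"]).round(1),np.round(s["wrist_force"],1))
w=save("wrist","pics/wrist3.png");sc=save("scene","pics/scene3.png")
a=cv2.resize(sc[110:200,230:310,::-1],(400,450),interpolation=2);b=cv2.resize(w[60:330,90:410,::-1],(400,337));b=np.vstack([b,np.zeros((113,400,3),np.uint8)])
cv2.imwrite("pics/v3.png",np.hstack([a,b]))
E
```

```text
[524.  156.1  66.7] [ 0.4  0.1 -0.3]
```

View pics/v3.png

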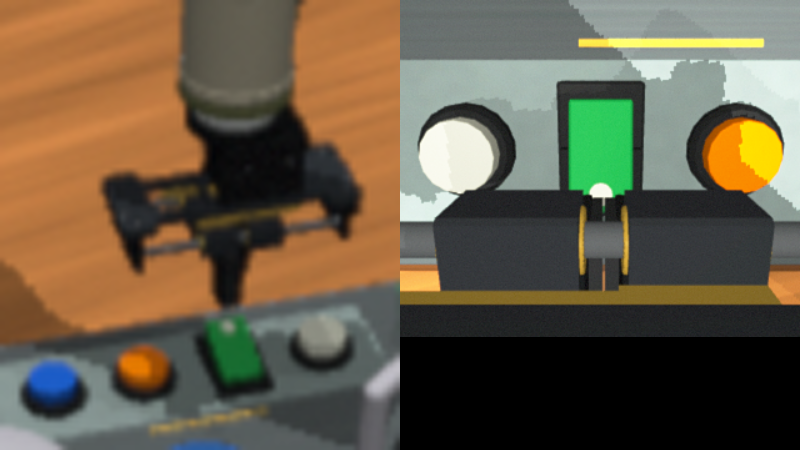

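The tip (228,303) is still above the dot (228,325) in the scene crop, with no force. The real finger end is apparently about 20–27 mm above the reported TCP. I'll go on down slowly.

Emit:
step_arm(
  steps=[
    [[0, 0, -2], [0, 0, 0], 1],
    [[0, 0, -4], [0, 0, 0], 1],
    [[0, 0, -6], [0, 0, 0], 1],
    [[0, 0, -8], [0, 0, 0], 1],
    [[0, 0, -10], [0, 0, 0], 1],
  ],
)

```text
time: 6.73
position: [524.0, 156.1, 56.5]
orientation: [0.993, -0.115, -0.0, 0.0]
wrist_force: [0.2, -0.1, 0.7]
finger_gap: 0.006
finger_force: 0.0
```

Emit:
step_arm(
  steps=[
    [[0, 0, -1], [0, 0, 0], 1],
    [[0, 0, -2], [0, 0, 0], 1],
    [[0, 0, -3], [0, 0, 0], 1],
    [[0, 0, -4], [0, 0, 0], 1],
    [[0, 0, -5], [0, 0, 0], 1],
  ],
)

```text
time: 7.15
position: [524.1, 156.1, 51.7]
orientation: [0.993, -0.115, 0.0, 0.0]
wrist_force: [-0.5, 0.3, 0.1]
finger_gap: 0.008
finger_force: 0.0
```

Emit:
step_arm(
  steps=[
    [[0, 0, -1], [0, 0, 0], 1],
    [[0, 0, -2], [0, 0, 0], 1],
    [[0, 0, -3], [0, 0, 0], 1],
    [[0, 0, -4], [0, 0, 0], 1],
    [[0, 0, -4], [0, 0, 0], 1],
  ],
)

```text
time: 7.57
position: [523.9, 156.0, 47.6]
orientation: [0.993, -0.115, -0.0, 0.0]
wrist_force: [0.3, -0.7, 0.8]
finger_gap: 0.002
finger_force: 0.0
```

Emit:
step_arm(
  steps=[
    [[0, 0, -1], [0, 0, 0], 1],
    [[0, 0, -2], [0, 0, 0], 1],
    [[0, 0, -3], [0, 0, 0], 1],
    [[0, 0, -3], [0, 0, 0], 1],
    [[0, 0, -3], [0, 0, 0], 1],
  ],
)

```text
time: 7.98
position: [524.0, 156.1, 44.7]
orientation: [0.993, -0.115, -0.0, 0.0]
wrist_force: [-0.6, 0.1, -0.8]
finger_gap: 0.007
finger_force: 0.0
```

```bash
python3 - <<'E'
from h import *
s=get_state();print(np.array(s["position"]).round(1),np.round(s["wrist_force"],1))
w=save("wrist","pics/wrist4.png");sc=save("scene","pics/scene4.png")
for d in tip_of("wrist","rocker_dot")[:1]: print(d["score"],world("wrist",d["centre"]).round(1))
a=cv2.resize(sc[130:200,240:300,::-1],(400,467),interpolation=2);b=cv2.resize(w[60:330,90:410,::-1],(400,337));b=np.vstack([b,np.zeros((130,400,3),np.uint8)])
cv2.imwrite("pics/v4.png",np.hstack([a,b]))
E
```

```text
[524.  156.1  44.7] [-0.6  0.1 -0.8]
```

View pics/v4.png

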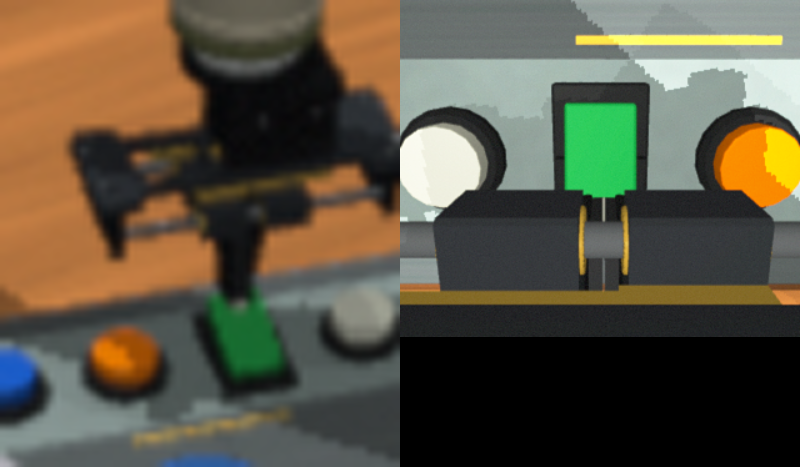

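The fingertip (238,300) now meets the dot (238,303) in the scene crop and is centred on the rocker's width. Next I press.

Emit:
step_arm(
  steps=[
    [[0, 0, -1], [0, 0, 0], 1],
    [[0, 0, -2], [0, 0, 0], 1],
    [[0, 0, -3], [0, 0, 0], 1],
    [[0, 0, -4], [0, 0, 0], 1],
    [[0, 0, -4], [0, 0, 0], 1],
  ],
)

```text
time: 8.55
position: [524.0, 156.1, 40.6]
orientation: [0.993, -0.115, -0.0, 0.0]
wrist_force: [0.7, -0.8, -0.3]
finger_gap: 0.003
finger_force: 0.0
```

Emit:
step_arm(
  steps=[
    [[0, 0, -1], [0, 0, 0], 1],
    [[0, 0, -2], [0, 0, 0], 1],
    [[0, 0, -3], [0, 0, 0], 1],
    [[0, 0, -3], [0, 0, 0], 1],
    [[0, 0, -3], [0, 0, 0], 1],
  ],
)

```text
time: 8.97
position: [524.0, 156.1, 37.7]
orientation: [0.993, -0.115, 0.0, 0.0]
wrist_force: [-1.1, 0.5, 0.6]
finger_gap: 0.006
finger_force: 0.0
```

Emit:
step_arm(
  steps=[
    [[0, 0, -1], [0, 0, 0], 1],
    [[0, 0, -2], [0, 0, 0], 1],
    [[0, 0, -3], [0, 0, 0], 1],
    [[0, 0, -3], [0, 0, 0], 1],
    [[0, 0, -3], [0, 0, 0], 1],
  ],
)

```text
time: 9.38
position: [524.1, 156.0, 34.7]
orientation: [0.993, -0.115, 0.0, 0.0]
wrist_force: [0.3, -0.4, -0.5]
finger_gap: 0.007
finger_force: 0.0
```

```bash
python3 - <<'E'
from h import *
s=get_state();print(np.array(s["position"]).round(1),np.round(s["wrist_force"],1))
w=save("wrist","pics/wrist5.png");sc=save("scene","pics/scene5.png")
a=cv2.resize(sc[140:200,250:300,::-1],(400,480),interpolation=2);o=cv2.imread("pics/scene0.png");o=cv2.resize(o[140:200,250:300],(400,480),interpolation=2)
cv2.imwrite("pics/v5.png",np.hstack([a,o]))
E
```

```text
[524.1 156.   34.7] [ 0.3 -0.4 -0.5]
```

View pics/v5.png

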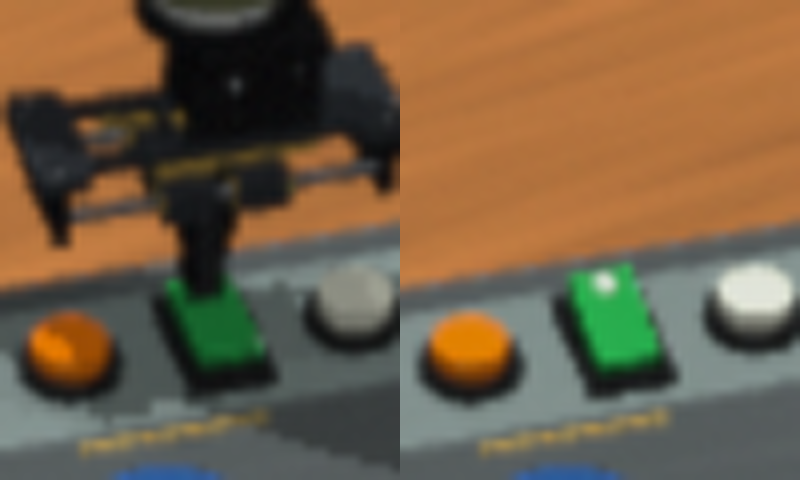

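The tip (205,293) now covers the dot (204,282), and the rocker hasn't tilted yet. The finger end is evidently about 40 mm short of the reported TCP, allowing for the scene camera's 2 px bias. Continuing in small steps.

Emit:
step_arm(
  steps=[
    [[0, 0, -1], [0, 0, 0], 1],
    [[0, 0, -2], [0, 0, 0], 1],
    [[0, 0, -3], [0, 0, 0], 1],
    [[0, 0, -3], [0, 0, 0], 1],
    [[0, 0, -3], [0, 0, 0], 1],
  ],
)

```text
time: 9.9
position: [523.8, 156.2, 32.1]
orientation: [0.993, -0.115, -0.0, 0.0]
wrist_force: [-5.2, -2.0, 8.5]
finger_gap: 0.005
finger_force: 4.9
```

Emit:
step_arm(
  steps=[
    [[0, 0, -1], [0, 0, 0], 1],
    [[0, 0, -2], [0, 0, 0], 1],
    [[0, 0, -3], [0, 0, 0], 1],
    [[0, 0, -3], [0, 0, 0], 1],
    [[0, 0, -3], [0, 0, 0], 1],
  ],
)

```text
time: 10.32
position: [524.0, 156.2, 31.4]
orientation: [0.993, -0.115, 0.0, 0.001]
wrist_force: [-16.4, -5.9, 36.4]
finger_gap: 0.004
finger_force: 19.4
```

Force 36 N, tilted towards the robot, which fits a stop on the inclined plate. I'll lift off and measure the dot's height against the start pictures.

Emit:
step_arm(
  steps=[
    [[0, 0, 10], [0, 0, 0], 1],
    [[-10, 2, 30], [0, 0, 0], 1],
    [[-40, 9, 60], [0, 0, 0], 1],
    [[-75, 17, 80], [0, 0, 0], 1],
    [[-90, 21, 90], [0, 0, 0], 1],
  ],
)

```text
time: 10.73
position: [431.6, 179.2, 120.2]
orientation: [0.993, -0.114, 0.001, 0.0]
wrist_force: [-0.2, 0.5, 0.0]
finger_gap: 0.007
finger_force: 0.0
```

Emit:
step_arm(
  steps=[
    [[0, 0, 10], [0, 0, 0], 1],
    [[0, 0, 20], [0, 0, 0], 1],
    [[0, 0, 20], [0, 0, 0], 1],
    [[0, 0, 20], [0, 0, 0], 1],
    [[0, 0, 20], [0, 0, 0], 1],
  ],
)

```text
time: 11.15
position: [434.4, 176.7, 138.1]
orientation: [0.993, -0.116, -0.001, -0.0]
wrist_force: [0.0, -0.3, 0.3]
finger_gap: 0.005
finger_force: 0.0
```

```bash
python3 - <<'E'
from h import *
s=get_state();print(s["time"],np.array(s["position"]).round(1),np.round(s["wrist_force"],1))
w=save("wrist","pics/wrist6.png");sc=save("scene","pics/scene6.png")
for c in("wrist","scene"):
  for n in("rocker_dot","blue_top","orange_top","white_top"):
    for d in tip_of(c,n)[:2]: print(c,n,round(d["score"],2),world(c,d["centre"]).round(1))
o=cv2.imread("pics/scene0.png")[:,:,::-1].copy()
for im in(o,sc):
    hsv=cv2.cvtColor(im,cv2.COLOR_RGB2HSV);m=cv2.inRange(hsv,(50,150,60),(75,255,255))[165:195,262:292]
    v,u=np.nonzero(m);print("green",len(u),u.mean()+262,v.mean()+165,v.min()+165,v.max()+165)
    k=im[168:184,268:284].min(2).astype(int)[:,:]; print(k[2:14])
a=cv2.resize(sc[150:205,225:305,::-1],(400,275),interpolation=2);b=cv2.resize(o[150:205,225:305,::-1],(400,275),interpolation=2)
c=cv2.resize(w[:,:,::-1],(400,300));c1=cv2.resize(cv2.imread("pics/wrist1.png"),(400,300))
cv2.imwrite("pics/v6.png",np.vstack([np.hstack([a,b]),np.hstack([c,c1])]))
E
```

```text
11.15 [434.4 176.7 138.1] [ 0.  -0.3  0.3]
wrist rocker_dot 0.72 [526.  158.   69.8]
wrist blue_top 0.96 [507.9   6.9  75.7]
wrist orange_top 0.68 [528.3  77.1  74.8]
wrist white_top 0.91 [565.  229.1  70.1]
scene rocker_dot 0.57 [522.2 157.5  63. ]
scene blue_top 0.53 [508.7   4.4  70.5]
scene orange_top 0.58 [524.9  79.9  68.3]
scene white_top 0.44 [561.8 230.   70.3]
green 96 276.1979166666667 180.14583333333334 173 186
[[ 63  63  63  61  59  60  61  62  62  64  66  66  70  74  77  87]
 [ 62  62  63  65  66  65  70  74  78  87  95  87  86  88  88  93]
 [ 70  74  77  88  95  87  85  87  88  92  91  88  87  86  86  85]
 [ 87  88  89  92  91  87  87  94  80  65  65  82  86  88  91  97]
 [ 88  87  85  70  61  76 137 183 132  60  51  78 101 111 116 122]
 [ 88  86  79  49  45  71 146 205 183  78  52  89 116 124 128 128]
 [ 98  82  70  43  42  52  93 136 122  58  44  65  95 125 129 128]
 [100  57  42  33  38  42  49  64  56  41  40  51  86 122 127 128]
 [113  47  27  26  30  39  41  41  42  40  39  44  67 107 126 129]
 [117  55  28  24  23  39  40  41  40  40  40  39  46  75 122 128]
 [1
[... 289 characters left out ...]
  62  64  57  57  56  57  58]
 [ 45  47  49  54  61  54  57  55  56  58  59  60  60  56  53  53]
 [ 52  54  55  56  56  54  54  53  53  56  57  58  58  58  59  63]
 [ 52  51  52  52  53  50  51  57  62  62  64  65  69  72  78  80]
 [ 56  52  52  61  63  60  83 107  98  63  47  60  78  82  84  85]
 [ 69  55  55  61  52  86 156 172 132  60  37  43  63  82  86  85]
 [ 69  41  37  38  39  60 111 122  85  45  36  40  58  82  85  86]
 [ 98  43  27  26  35  39  51  55  44  38  36  38  49  74  83  85]
 [112  55  29  24  24  33  37  37  36  36  36  36  40  54  81  86]
 [119  72  34  23  20  27  36  37  38  37  37  36  36  43  66  85]
 [125 108  48  22  18  22  37  36  37  35  35  35  35  41  60  88]]
```

View pics/v6.png

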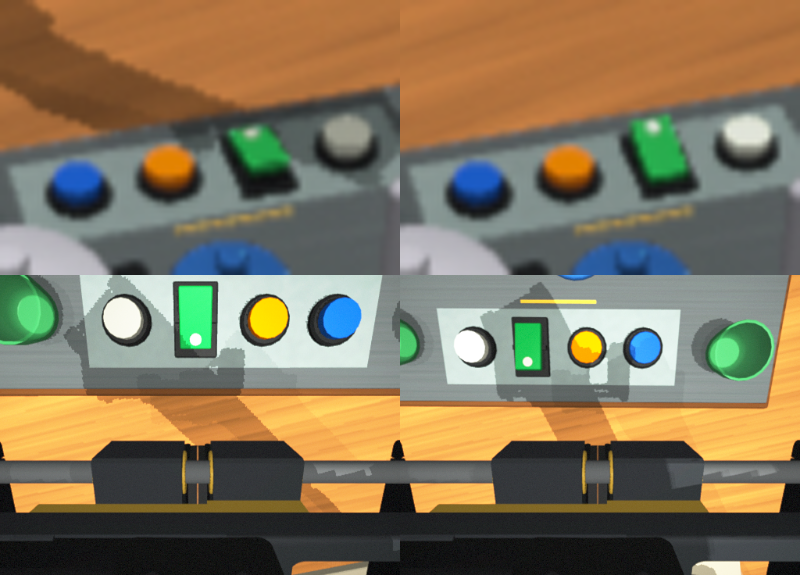

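The rocker is on: the dot moved from about 77 to 70 mm, the green face is foreshortened in the scene crop (260,150), and the press met a hard stop. Next is blue at (508.5,6).

Emit:
step_arm(
  steps=[
    [[15, -34, 0], [0, 0, 0], 1],
    [[30, -68, 0], [0, 0, 0], 1],
    [[45, -102, 0], [0, 0, 0], 1],
    [[60, -136, 0], [0, 0, 0], 1],
    [[74, -170, 0], [0, 0, 0], 1],
  ],
)

```text
time: 12.07
position: [508.6, 5.2, 138.9]
orientation: [0.993, -0.115, 0.0, 0.0]
wrist_force: [1.6, 0.6, 0.4]
finger_gap: 0.002
finger_force: 0.0
```

Emit:
step_arm(
  steps=[
    [[0, 0, 0], [0, 0, 0], 1],
    [[0, 0, -25], [0, 0, 0], 1],
    [[0, 0, -50], [0, 0, 0], 1],
    [[0, 0, -75], [0, 0, 0], 1],
    [[0, 0, -95], [0, 0, 0], 1],
  ],
)

```text
time: 12.48
position: [507.4, 7.1, 42.1]
orientation: [0.993, -0.115, -0.0, 0.0]
wrist_force: [0.4, -1.4, 0.3]
finger_gap: 0.005
finger_force: 0.0
```

```bash
python3 - <<'E'
from h import *
s=get_state();print(s["time"],np.array(s["position"]).round(1),np.round(s["wrist_force"],1))
E
```

```text
12.4833 [507.4   7.1  42.1] [ 0.4 -1.4  0.3]
```

Commanded z is about 44; contact is expected near 33 and fully home near 26.

Emit:
step_arm(
  steps=[
    [[0, 0, -3], [0, 0, 0], 1],
    [[0, 0, -6], [0, 0, 0], 1],
    [[0, 0, -9], [0, 0, 0], 1],
    [[0, 0, -12], [0, 0, 0], 1],
    [[0, 0, -14], [0, 0, 0], 1],
  ],
)

```text
time: 12.9
position: [509.0, 7.3, 30.7]
orientation: [0.993, -0.115, 0.001, 0.0]
wrist_force: [0.3, 0.8, 1.7]
finger_gap: 0.005
finger_force: 1.2
```

Emit:
step_arm(
  steps=[
    [[0, 0, -1], [0, 0, 0], 1],
    [[0, 0, -2], [0, 0, 0], 1],
    [[0, 0, -3], [0, 0, 0], 1],
    [[0, 0, -4], [0, 0, 0], 1],
    [[0, 0, -4], [0, 0, 0], 1],
  ],
)

```text
time: 13.32
position: [508.7, 7.2, 26.6]
orientation: [0.993, -0.115, 0.001, 0.0]
wrist_force: [0.4, -0.0, 9.3]
finger_gap: 0.004
finger_force: 4.5
```

Emit:
step_arm(
  steps=[
    [[0, 0, -1], [0, 0, 0], 1],
    [[0, 0, -2], [0, 0, 0], 1],
    [[0, 0, -3], [0, 0, 0], 1],
    [[0, 0, -3], [0, 0, 0], 1],
    [[0, 0, -3], [0, 0, 0], 1],
  ],
)

```text
time: 13.73
position: [509.1, 7.1, 26.2]
orientation: [0.993, -0.115, 0.001, 0.001]
wrist_force: [-15.2, -1.2, 47.0]
finger_gap: 0.007
finger_force: 22.9
```

Blue has reached its hard stop. Lift straight up, then over to orange at (527,79).

Emit:
step_arm(
  steps=[
    [[0, 0, 20], [0, 0, 0], 1],
    [[0, 0, 50], [0, 0, 0], 1],
    [[6, 24, 60], [0, 0, 0], 1],
    [[13, 50, 60], [0, 0, 0], 1],
    [[18, 72, 60], [0, 0, 0], 1],
  ],
)

```text
time: 14.15
position: [526.6, 79.8, 83.6]
orientation: [0.993, -0.116, 0.001, 0.0]
wrist_force: [0.3, -0.3, -1.1]
finger_gap: 0.006
finger_force: 0.0
```

Emit:
step_arm(
  steps=[
    [[0, 0, 0], [0, 0, 0], 1],
    [[0, 0, -10], [0, 0, 0], 1],
    [[0, 0, -25], [0, 0, 0], 1],
    [[0, 0, -35], [0, 0, 0], 1],
    [[0, 0, -42], [0, 0, 0], 1],
  ],
)

```text
time: 14.57
position: [524.8, 77.7, 38.7]
orientation: [0.993, -0.116, -0.001, 0.001]
wrist_force: [0.5, -0.3, -0.7]
finger_gap: 0.004
finger_force: 0.0
```

```bash
python3 - <<'E'
from h import *
s=get_state();print(s["time"],np.array(s["position"]).round(1),np.round(s["wrist_force"],1))
E
```

```text
14.5667 [524.8  77.7  38.7] [ 0.5 -0.3 -0.7]
```

Emit:
step_arm(
  steps=[
    [[1, 1, -2], [0, 0, 0], 1],
    [[1, 1, -5], [0, 0, 0], 1],
    [[1, 1, -8], [0, 0, 0], 1],
    [[1, 1, -11], [0, 0, 0], 1],
    [[1, 1, -13], [0, 0, 0], 1],
  ],
)

```text
time: 14.98
position: [527.3, 80.0, 27.9]
orientation: [0.993, -0.115, 0.0, 0.0]
wrist_force: [-0.6, -1.4, 3.2]
finger_gap: 0.006
finger_force: 1.2
```

Emit:
step_arm(
  steps=[
    [[0, 0, -1], [0, 0, 0], 1],
    [[0, 0, -2], [0, 0, 0], 1],
    [[0, 0, -3], [0, 0, 0], 1],
    [[0, 0, -4], [0, 0, 0], 1],
    [[0, 0, -4], [0, 0, 0], 1],
  ],
)

```text
time: 15.4
position: [527.6, 80.0, 26.3]
orientation: [0.993, -0.115, 0.001, 0.001]
wrist_force: [-12.0, -3.6, 31.9]
finger_gap: 0.003
finger_force: 16.0
```

Orange is at its hard stop at the same height as blue (26.3). Retreat upwards and check.

Emit:
step_arm(
  steps=[
    [[0, 0, 20], [0, 0, 0], 1],
    [[0, 0, 50], [0, 0, 0], 1],
    [[-30, 7, 80], [0, 0, 0], 1],
    [[-65, 15, 100], [0, 0, 0], 1],
    [[-95, 22, 115], [0, 0, 0], 1],
  ],
)

```text
time: 15.82
position: [431.1, 103.5, 139.9]
orientation: [0.993, -0.115, 0.0, -0.001]
wrist_force: [-0.8, 0.4, 1.5]
finger_gap: 0.006
finger_force: 0.0
```

Emit:
step_arm(
  steps=[
    [[0, 0, 0], [0, 0, 0], 1],
    [[0, 0, 0], [0, 0, 0], 1],
    [[0, 0, 0], [0, 0, 0], 1],
    [[0, 0, 0], [0, 0, 0], 1],
    [[0, 0, 0], [0, 0, 0], 1],
  ],
)

```text
time: 16.23
position: [432.1, 102.0, 138.0]
orientation: [0.993, -0.116, -0.001, -0.001]
wrist_force: [-0.5, -0.1, -0.8]
finger_gap: 0.009
finger_force: 0.0
```

```bash
python3 - <<'E'
from h import *
s=get_state();print(s["time"],np.array(s["position"]).round(1),np.round(s["wrist_force"],1))
for c in("wrist","scene"):
  save(c,f"pics/{c}9.png")
  for n in("rocker_dot","blue_top","orange_top","white_top"):
    for d in tip_of(c,n)[:1]: print(c,n,round(d["score"],2),world(c,d["centre"]).round(1))
E
```

```text
16.2333 [432.1 102.  138. ] [-0.5 -0.1 -0.8]
wrist rocker_dot 0.78 [525.3 159.5  65.3]
wrist blue_top 0.76 [510.8   7.3  71.5]
wrist orange_top 0.7 [528.3  76.3  66.3]
wrist white_top 0.96 [564.1 227.3  74.1]
scene rocker_dot 0.4 [524.5 160.   66.3]
scene blue_top 0.43 [506.6   3.9  65.3]
scene orange_top 0.61 [529.7  80.4  62.4]
scene white_top 0.42 [562.  230.2  72. ]
```

```bash
python3 -c "
from rig import *
print(sign_off())"
```

```text
the job is handed in; nothing more can be done
None
```

I switched the green rocker fully on, then pressed the blue key and then the orange key fully home, each to a hard stop; the white key wasn't pressed, nothing was picked up, and the job was handed in at about 17 s, though I took no final check that the loose items hadn't shifted.

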